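# Pin the pipe rest into its bench bracket

### The job

Fit the pipe rest to the bracket on the glassblower's bench: slide its flat tang into the slot under the bracket's bridge, from the apron side, until the hole in the tang lines up with the hole in the bracket, then put the flat-tabbed locking pin down through both until its collar sits on the bridge. Let go of everything, and leave the wooden-handled reamer and the other things on the bench where they are.

Things in the scene. Friction and masses are not known exactly. Their poses are not given: they have to be found in the camera images.
- bracket: dark steel bracket fixed to the bench; origin on the bench under its vertical hole, z up. Base slab 24 mm high, 78 wide (y), from x = -140 (open apron) to +30 mm. A bridge (x = -25 to 25 mm, top at z = 50) spans it; under it a slot at z = 24 to 36 mm, 48 wide, open at both ends. Flared guides, z to 36, lead in from x = -48 mm (68 apart, narrowing to 46). The tang enters along +x.
- bracket_hole (a point): centre of the hole's mouth on top of the bridge, 50 mm above the bench; the hole is round, 17 mm across, vertical through bridge and slab
- rest: loose bright steel pipe rest, 0.55 kg: flat tang 162 x 42 x 8 mm lying on the bench, x = -60 to 102 mm, and across it at x = 0 an upright plate (14 mm thick in x, 56 wide in y, z = 8 to 72) with two splayed horns as a Y (to z = 104, 75 across). Origin: underside of the tang below the plate. +x points along the longer, holed end.
- tang_hole (a point): centre of the round 19 mm hole in the tang, 80 mm along the rest's +x from the upright plate, at mid thickness (4 mm above the underside). When the holes line up, the rest's origin is 80 mm on the apron (-x) side of the bracket's hole.
- rest_grip (a point): middle of the upright plate, 60 mm above the tang's underside: the place to pinch it across its 14 mm thickness (along the rest's x) from above
- pin: loose bright steel locking pin, 0.12 kg, hanging by its collar in a wooden stand: shank 14 mm across, 44 long (last 10 mm taper to 7), collar 28 mm across, 6 thick, above it a flat upright tab 42 mm (x) by 12 (y), z = 6 to 40 mm. Origin: on the axis at the collar's underside. Pinch the tab across its 12 mm (the pin's y).
- pin_tip (a point): lower end of the pin's shank, 44 mm below its origin
- pin_stand: fixed dark wooden block 64 x 64 mm, 50 mm high, with a vertical 17 mm hole in which the pin hangs by its collar; origin under its centre. An identical block holds the reamer; the two change places.
- reamer: loose tapered steel reamer with a round pear-shaped wooden handle 34 mm wide and 58 mm high, hanging in the other wooden block; not to be used. Origin at the underside of the handle.
- jacks: loose spring tongs, 215 mm long, 16 mm high, lying on the bench; bystander. Origin underneath, near the middle
- paddle: loose dark wooden paddle, 240 x 75 x 14 mm, lying flat; bystander. Origin underneath, near the middle
- tumbler: clear glass tumbler, 72 mm wide, 85 mm high; bystander. Origin under its centre
- vase: small amber glass vase, 68 mm wide, 120 mm high; bystander. Origin under its centre
- block: wooden bowl-shaped shaping block, 72 mm wide, 45 mm high; bystander. Origin under its centre
- can: steel can, 60 mm wide, 100 mm high; bystander. Origin under its centre
Not all that is in view belongs to the job. What is shaped like the pin but yellow is not meant.

How it is judged:
By the outcome, as a careful person would: the job done as asked, in the order asked, and still so for the second after the job is handed in, with the robot touching nothing.
It also fails if it takes over 64 s, if anything falls off the work surface, if the arm or the gripper's body presses on something with over 40 N, if the wrist force passes 120 N, or if a joint passes its speed limit or range.

### The arm

A 6-joint arm with a two-finger parallel gripper is mounted at the origin on the work surface. World frame = base frame: x ahead of the robot, y to its left, z up, the work surface at z = 0. Lengths are in m, angles in rad, forces in N, time in s.
With the tool pointing down it reaches from about 0.275 to 0.75 m from the base axis. Payload 10.2 kg.
Tool frame: the origin (TCP) lies on the centre line of the jaws, within the pads' length; the fingertips stand 11 mm ahead of it and the grasp point (between the pads) lies 8 mm behind it; z points along the fingers, y is the direction in which the jaws open and shut (so a half turn about z gives the same grasp; the last joint's range is limited). The gripper opens to 88 mm and grips with 3 to 60 N. Pads are 18 mm wide; open, the fingers measure 123 mm over their backs; the gripper's body (75 mm by 187 mm) begins 45 mm behind the grasp point.
Start: joints at [0.899, 0.313, 1.498, -0, 1.331, -0.223], TCP at [0.228, 0.473, 0.25] pointing down, gripper open.
Joint ranges: [-2.94, 2.94], [-0.97, 2.17], [0.19, 2.56], [-1.23, 4.37], [0.02, 3.11], [-2.88, 2.88]. Speed limits (rad/s): [2.39, 2.39, 3.01, 3.14, 3.14, 3.14].

### API

Orientations are given as a unit quaternion [w, x, y, z].
In Python, from plant import robot gives the robot as it stands. The module is installed in compiled form; this text tells all that it offers.
- The arm moves only by the tool apply_moves, never from a script. Its argument "commands" is a list of rows, each a list of 7 numbers: the turn, a rotation vector about the tool's x, y, z in units of 90 degrees (1.0 is 90 degrees), then the shift along the tool's x, y, z in units of 300 mm (1.0 is 300 mm), then the closure, from 0 (fully open) to 1 (shut). A call has 1 to 5 rows; each row shifts and turns the commanded pose from where the row before left it, along the tool's axes as they then stand; what a row does not reach is not made up. A row lasts 1/8 s, in which the tool goes at most 62.5 mm and 10.7 degrees, less where a joint would pass 70% of its speed; a pose out of reach is approached as far as the arm can. A call with a number of a shift or a turn outside -1 to 1 is refused whole. A call with a gripper value outside its range is refused whole. The fingers move at their own pace and stop on an object; "newtons" is the grip in N (left out, the last holds). Time passes only in rows, so rows that do not move let the fingers close. It gives the time, the measured TCP pose, the force and the opening at its end, in the units of the state.
- robot.observe(): the state, without advancing time (a new reading comes with each control period).
- robot.read_camera(name): name is "scene" or "top" or "wrist"; returns a dict with "pixels" (420x560x3 uint8, blue, green, red), "range_z" (420x560 float32, m along the optical axis (not along the pixel's ray), 0 where there is no reading), "fx", "fy", "cx", "cy" (pixels), "eye" and "orientation" of the camera in the world; the wrist camera has in their place "hand_eye" (4x4, takes a point from camera to tool coordinates, whose origin is the TCP and whose axes are the flange's). Camera axes: x right, y down, z forward; pixel columns grow to the right and rows downward; lengths in m; the calibration is good to about 2 mm. The wrist camera is an equidistant fisheye: a pixel r from the principal point sees the ray r / f radians off the axis. A picture is of the moment at which its call begins: read the wrist's pose just before it.
- robot.hand_in(): hands the job in, once; it reports no verdict.
Trained networks look in a picture, given as the dict that the camera call returned (one of the last four; its "shot" number tells which), for a name from the list of things; names that differ only in an ending like _2 or _b are one class to them, and where a whole thing is asked for, a point or a joint stands for the part that bears it (a point fixed in the world has none). Each returns a list of dicts, best first, with "score" (0 to 1); they miss things now and then, are a little off and sometimes report something else, mostly with a low value. They report only what shows in the picture. A call takes as long as a camera call. They do not tell look-alikes from the thing itself.
- robot.trace(picture, label): "pixels" (420x560 bool, what is visible of it) and "pixel" ([column, row] in pixels, amid what is visible of it).
The state is a dict: "t": time; "joints": joint angles; "joint_velocities": joint speeds; "joint_torque": joint torques, N m; "position": TCP position; "tool_rot": TCP orientation; "wrist_force": force on the tool from outside, world axes, zero at the start; "wrist_torque": the same for the moment, N m; "gripper_width": finger opening in m.
Only numpy, scipy, OpenCV 4.12 (cv2) and the standard library are available. Lean on these libraries where they do the work, as an engineer would, in place of code of your own. Each camera call takes 0.05 s, during which the arm holds its last target. There are 200 camera calls.

## Working session

There is one attempt and no reset: what is moved stays moved. The work goes in short steps, Python scripts to look and compute and a tool call to move; the robot and the scene stay as the last step left them, time stands still between calls to the robot, and variables do not carry over. Pictures are saved under pics/ and viewed, about 8 in all and at most 12, crops included, and the job is handed in when it is done.

Besides the shell and the picture viewer there is one more tool, called after "Emit:" by a JSON object that holds its "api" and its "payload". apply_moves: Moves the arm, as the interface text tells. Shifts and turns lie within -1 to 1; 1 stands for 300 mm of shift or 90 degrees of turn. Its arguments: {"type":"object","properties":{"commands":{"type":"array"},"newtons":{"type":"number"}},"required":["commands"]}

```bash
mkdir -p pics
cat > h.py <<'E'
import numpy as np, cv2
from plant import robot
from scipy.spatial.transform import Rotation as R
def rot(q): return R.from_quat([q[1],q[2],q[3],q[0]]).as_matrix()
def cloud(p, st=None):
    z=p["range_z"]; v,u=np.mgrid[:z.shape[0],:z.shape[1]]
    if "eye" in p:
        X=np.dstack([(u-p["cx"])/p["fx"]*z,(v-p["cy"])/p["fy"]*z,z])
        return X@rot(p["orientation"]).T+np.array(p["eye"])
    a=(u-p["cx"])/p["fx"]; b=(v-p["cy"])/p["fy"]; r=np.hypot(a,b)+1e-9
    t=np.tan(np.minimum(r,1.5)); X=np.dstack([a/r*t*z,b/r*t*z,z])
    H=np.array(p["hand_eye"]); X=X@H[:3,:3].T+H[:3,3]
    return X@rot(st["tool_rot"]).T+np.array(st["position"])
E
python3 - <<'E'
from h import *
s=robot.observe(); print(s)
for n in("top","scene"):
    p=robot.read_camera(n); cv2.imwrite(f"pics/{n}0.png",p["pixels"]); C=cloud(p)
    np.savez(f"{n}0.npz",C=C,z=p["range_z"],px=p["pixels"])
    print(n,p["eye"],p["orientation"],p["fx"])
    for l in("bracket","rest","pin","tang_hole","bracket_hole","pin_stand","reamer","jacks","paddle","tumbler","vase","block","can"):
        for d in robot.trace(p,l)[:3]:
            m=d["pixels"]&(p["range_z"]>0)
            print(l,round(d["score"],2),np.round(d["pixel"]),m.sum(),np.round(np.median(C[m],0),3) if m.any() else "", np.round(np.percentile(C[m],[2,98],axis=0),3).tolist() if m.any() else "")
E
```

```text
{'t': 0.0, 'joints': array([ 8.98602501e-01,  3.13444967e-01,  1.49841387e+00, -2.88798631e-05,
        1.33099179e+00, -2.23375692e-01]), 'joint_velocities': array([ 0.00100634,  0.0001418 , -0.00180515, -0.00029704,  0.00101307,
       -0.00222708]), 'joint_torque': array([-1.67910830e-04, -4.02208221e+01, -2.52268696e+01,  6.94509270e-02,
        3.52445198e-02, -2.10952176e-04]), 'position': array([0.22765986, 0.47282092, 0.24917237]), 'tool_rot': array([-2.59691118e-04,  2.22526889e-01,  9.74926350e-01, -5.73047714e-04]), 'wrist_force': array([-0.16776448,  0.38033089,  0.3213157 ]), 'wrist_torque': array([-0.01369779,  0.00214802,  0.04840069]), 'gripper_width': 0.08831838573886357}
top [0.36125044 0.02963728 1.26949164] [-0.0757294   0.72431153 -0.68177473  0.06943407] 451.45402389331065
bracket 0.61 [323. 226.] 1731 [ 0.578 -0.083  0.025] [[0.497, -0.124, 0.011], [0.655, -0.041, 0.053]]
rest 0.72 [219. 235.] 866 [0.525 0.212 0.008] [[0.469, 0.172, 0.002], [0.61, 0.259, 0.101]]
pin 0.48 [366. 230.] 117 [ 0.568 -0.192  0.081] [[0.554, -0.212, 0.002], [0.59, -0.174, 0.086]]
tang
[... 2148 characters left out ...]
048], [0.502, -0.302, 0.108]]
jacks 0.73 [176. 207.] 727 [ 0.402 -0.164  0.01 ] [[0.355, -0.237, -0.002], [0.448, -0.04, 0.017]]
paddle 0.63 [381. 154.] 1040 [0.474 0.437 0.012] [[0.335, 0.396, 0.002], [0.552, 0.495, 0.016]]
tumbler 0.66 [360. 247.] 1082 [0.778 0.149 0.056] [[0.744, 0.117, 0.006], [0.81, 0.182, 0.086]]
vase 0.74 [198. 318.] 1214 [ 0.788 -0.255  0.076] [[0.757, -0.281, 0.01], [0.803, -0.226, 0.121]]
block 0.66 [239. 244.] 2062 [ 0.616 -0.086  0.024] [[0.503, -0.127, 0.003], [0.668, -0.039, 0.051]]
can 0.97 [395. 227.] 946 [0.769 0.247 0.076] [[0.733, 0.231, 0.006], [0.784, 0.283, 0.101]]
can 0.65 [360. 244.] 1125 [0.776 0.15  0.055] [[0.72, 0.117, -0.0], [0.81, 0.185, 0.086]]
```

Run:
```python
import cv2
a=cv2.imread("pics/top0.png"); cv2.imwrite("pics/a.png",cv2.resize(a[120:320,170:436],None,fx=3,fy=3,interpolation=cv2.INTER_CUBIC))
a=cv2.imread("pics/scene0.png"); cv2.imwrite("pics/b.png",cv2.resize(a[140:360,90:380],None,fx=2.7,fy=2.7,interpolation=cv2.INTER_CUBIC))
```

```text
(no output)
```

View pics/a.png

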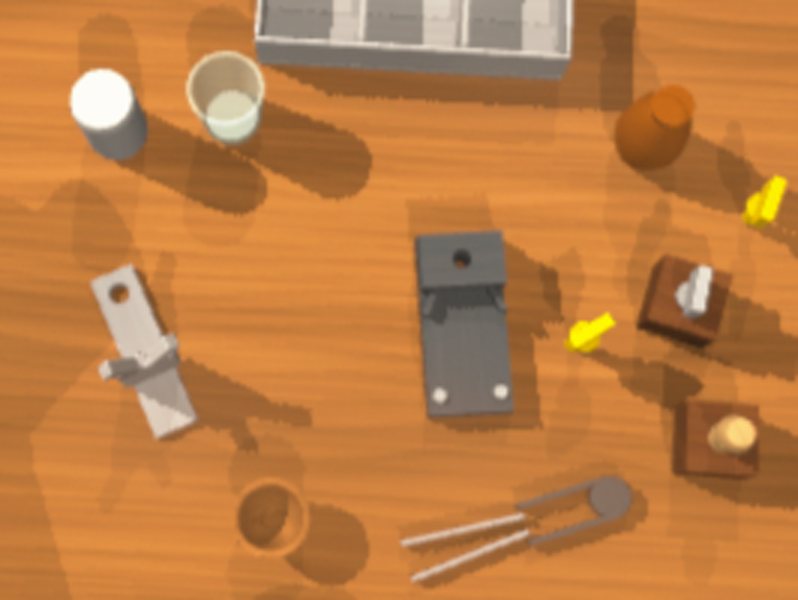

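View pics/b.png

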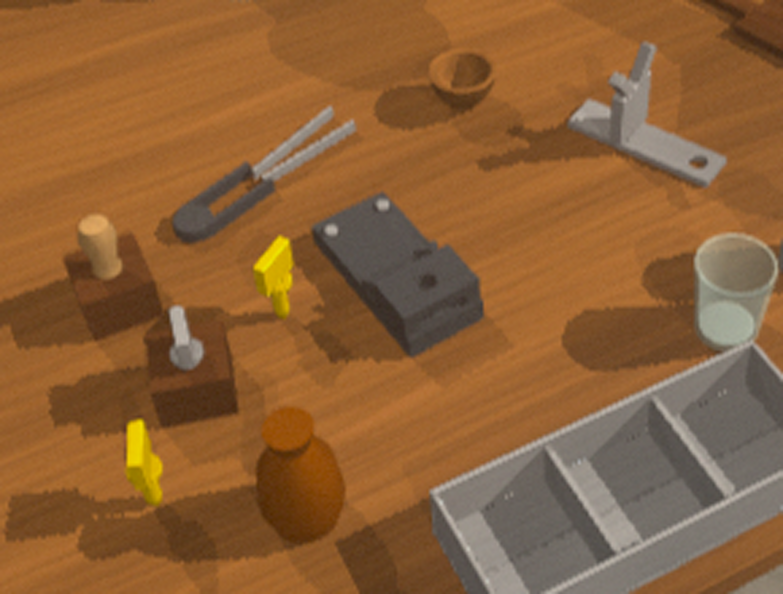

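```bash
cat > m.py <<'E'
from h import *
def rect(P):
    r=cv2.minAreaRect((P[:,:2]*1000).astype(np.float32)); b=cv2.boxPoints(r)
    e=[b[1]-b[0],b[2]-b[1]]; l=max(e,key=np.linalg.norm)
    return np.round(r[0],1),np.round(sorted(np.linalg.norm(x) for x in e),1),round(np.degrees(np.arctan2(l[1],l[0])),1)
E
python3 - <<'E'
from m import *
for n in("top0","scene0"):
    d=np.load(n+".npz"); C=d["C"].reshape(-1,3); ok=d["z"].ravel()>0; px=d["px"].reshape(-1,3).astype(int)
    def box(x0,x1,y0,y1,z0,z1): 
        return C[ok&(C[:,0]>x0)&(C[:,0]<x1)&(C[:,1]>y0)&(C[:,1]<y1)&(C[:,2]>z0)&(C[:,2]<z1)]
    print(n,"slab",rect(box(.47,.7,-.15,-.02,.017,.06)),"bridge",rect(box(.47,.7,-.15,-.02,.045,.056)), "deck", rect(box(.47,.7,-.15,-.02,.018,.03)))
    print("tang",rect(box(.43,.65,.14,.3,.005,.012)),"plate",rect(box(.43,.65,.14,.3,.03,.11)))
    P=box(.55,.67,-.34,-.23,.062,.1);print("pintab",len(P),rect(P),P[:,2].max(),P[:,2].mean())
    P=box(.55,.67,-.34,-.24,.04,.062);print("stand",rect(P))
E
```

```text
top0 slab (array([578. , -84.1]), array([ 78.8, 166.2], dtype=float32), np.float32(6.6)) bridge (array([635. , -77.7]), array([51.7, 78.7], dtype=float32), np.float32(-82.9)) deck (array([570.7, -85.1]), array([ 78.3, 151.2], dtype=float32), np.float32(6.9))
tang (array([539.5, 216. ]), array([154.3, 218.2], dtype=float32), np.float32(-1.3)) plate (array([519.1, 204.7]), array([15.1, 72.4], dtype=float32), np.float32(-61.9))
pintab 110 (array([ 611.3, -287. ]), array([12.7, 42.6], dtype=float32), np.float32(-10.3)) 0.09408823456711102 0.08424775194711458
stand (array([ 611.3, -287.5]), array([65.5, 65.8], dtype=float32), np.float32(75.6))
scene0 slab (array([581.6, -81.7]), array([ 81.8, 174.6], dtype=float32), np.float32(6.9)) bridge (array([635.9, -76.3]), array([55.2, 78.5], dtype=float32), np.float32(-83.5)) deck (array([581.7, -82.6]), array([ 79.8, 174.6], dtype=float32), np.float32(6.9))
tang (array([545.6, 197.2]), array([ 93.8, 168.6], dtype=float32), np.float32(21.0)) plate (array([523.1, 206. ]), array([16.7, 71.3], dtype=float32), np.float32(-63.0))
pintab 130 (array([ 614.1, -285.8]), array([11.9, 46.1], dtype=float32), np.float32(-10.0)) 0.09266032728757989 0.08369362444908794
stand (array([ 613.1, -285.9]), array([64.2, 68.1], dtype=float32), np.float32(-14.9))
```

```bash
cat > go.py <<'E'
from h import *
import sys
def plan(x,y,z,jaw,n=None):
    s=robot.observe(); p=np.array(s["position"]); M=rot(s["tool_rot"])
    a=np.radians(jaw); best=None
    for a in(a,a+np.pi):
        yv=np.array([np.cos(a),np.sin(a),0]); zv=np.array([0,0,-1.]); T=np.c_[np.cross(yv,zv),yv,zv]
        r=R.from_matrix(M.T@T).as_rotvec()
        if best is None or np.linalg.norm(r)<np.linalg.norm(best): best=r
    d=np.array([x,y,z])-p
    k=n or max(1,int(np.ceil(max(np.linalg.norm(d)/.060,np.degrees(np.linalg.norm(best))/10.2))))
    print("t",round(s["t"],2),"pos",np.round(p,4),"F",np.round(s["wrist_force"],1),"w",round(s["gripper_width"],4),"joints",np.round(s["joints"],2))
    for i in range(k):
        Mi=M@R.from_rotvec(best*(i)/k).as_matrix()
        print([round(float(v),4) for v in np.r_[best/k/(np.pi/2),Mi.T@d/k/.3]])
if __name__=="__main__": plan(*map(float,sys.argv[1:5]),*(int(v) for v in sys.argv[5:6]))
E
python3 go.py .521 .205 .2 27.6
```

```text
t 1.4 pos [0.2278 0.473  0.2497] F [-0.6  0.4  0.1] w 0.088 joints [ 0.9   0.31  1.5   0.    1.33 -0.22]
[-0.0, -0.0, 0.0582, -0.1812, -0.0544, 0.0237]
[-0.0, -0.0, 0.0582, -0.1854, -0.0376, 0.0237]
[-0.0, -0.0, 0.0582, -0.188, -0.0205, 0.0237]
[-0.0, -0.0, 0.0582, -0.1891, -0.0033, 0.0237]
[-0.0, -0.0, 0.0582, -0.1886, 0.014, 0.0237]
[-0.0, -0.0, 0.0582, -0.1866, 0.0312, 0.0237]
[-0.0, -0.0, 0.0582, -0.1829, 0.0481, 0.0237]
```

Emit:
{"api": "apply_moves", "payload": {"commands": [[0,0,0.058,-0.181,-0.054,0.024,0],[0,0,0.058,-0.185,-0.038,0.024,0],[0,0,0.058,-0.188,-0.02,0.024,0],[0,0,0.058,-0.189,-0.003,0.024,0],[0,0,0.058,-0.189,0.014,0.024,0]]}}

```text
t: 2.02
position: [0.4386, 0.2806, 0.2137]
tool_rot: [0.0, 0.438, 0.899, 0.0]
wrist_force: [0.3, 0.2, -0.7]
gripper_width: 0.0881
```

Emit:
{"api": "apply_moves", "payload": {"commands": [[0,0,0.058,-0.187,0.031,0.024,0],[0,0,0.058,-0.183,0.048,0.024,0],[0,0,0,0,0,0,0]]}}

```text
t: 2.4
position: [0.5232, 0.2028, 0.1983]
tool_rot: [-0.0, 0.519, 0.855, -0.0]
wrist_force: [-0.6, -0.2, -0.1]
gripper_width: 0.088
```

```bash
cat > wr.py <<'E'
from m import *
def shot(name):
    s=robot.observe(); p=robot.read_camera("wrist"); C=cloud(p,s)
    cv2.imwrite(f"pics/{name}.png",p["pixels"]); np.savez(name+".npz",C=C,z=p["range_z"],px=p["pixels"])
    return s,p,C
E
python3 - <<'E'
from wr import *
s,p,C=shot("w1"); print(s["position"],p["hand_eye"],p["fx"],p["cx"],p["cy"])
P=C[p["range_z"]>0]; 
def box(x0,x1,y0,y1,z0,z1): return P[(P[:,0]>x0)&(P[:,0]<x1)&(P[:,1]>y0)&(P[:,1]<y1)&(P[:,2]>z0)&(P[:,2]<z1)]
for z0,z1 in((.005,.012),(.02,.06),(.06,.11)):
    B=box(.43,.65,.14,.3,z0,z1); print(len(B),rect(B) if len(B) else "")
for l in ("rest","tang_hole"):
  for d in robot.trace(p,l)[:1]:
    B=C[d["pixels"]&(p["range_z"]>0)]; print(l,d["score"],d["pixel"],rect(B),rect(B[(B[:,2]<.013)]),rect(B[B[:,2]>.03]))
E
python3 go.py .521 .205 .2 27.6
```

```text
[0.5231594  0.20279048 0.19832863] [[-5.55204401e-04 -9.59487604e-01 -2.81750297e-01  7.14828309e-02]
 [ 9.99999836e-01 -5.71520561e-04 -2.42676464e-05  2.37581065e-04]
 [-1.37741582e-04 -2.81750264e-01  9.59487764e-01 -1.35401635e-01]
 [ 0.00000000e+00  0.00000000e+00  0.00000000e+00  1.00000000e+00]] 325.19226210127806 280.7696872654226 212.64174110751892
5303 (array([535.8, 218.4]), array([ 48.7, 162.8], dtype=float32), np.float32(27.3))
21 (array([505.5, 230.1]), array([ 0.8, 12.5], dtype=float32), np.float32(29.8))
1618 (array([518.6, 205.7]), array([14. , 72.2], dtype=float32), np.float32(-62.5))
rest 0.97 [283.7, 188.4] (array([540. , 213.3]), array([ 89.9, 171.1], dtype=float32), np.float32(42.5)) (array([544.6, 205.6]), array([ 84.9, 170.7], dtype=float32), np.float32(33.9)) (array([518.6, 205.7]), array([14. , 72.2], dtype=float32), np.float32(-62.5))
tang_hole 0.73 [283.8, 190.6] (array([536.9, 216.3]), array([117.7, 158.2], dtype=float32), np.float32(58.2)) (array([551.1, 196.7]), array([106.9, 165.9], dtype=float32), np.float32(33.9)) (array([518.6, 205.7]), array([14. , 72.2], dtype=float32), np.float32(-62.5))
t 2.55 pos [0.5209 0.2059 0.1994] F [ 0.3 -0.4  0.6] w 0.0883 joints [ 0.17  0.43  1.46  0.    1.25 -0.32]
[-0.0001, -0.0002, 0.0022, -0.0029, -0.001, -0.002]
```

View pics/w1.png

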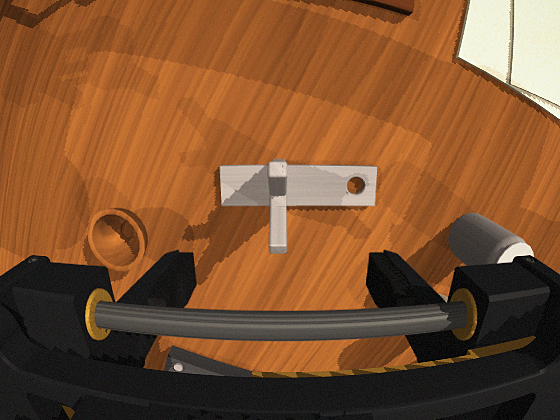

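```bash
python3 go.py .519 .2052 .056 27.5
```

```text
t 2.55 pos [0.5209 0.2059 0.1994] F [ 0.3 -0.4  0.6] w 0.0883 joints [ 0.17  0.43  1.46  0.    1.25 -0.32]
[-0.0, -0.0001, 0.0011, 0.0002, -0.0022, 0.1593]
[-0.0, -0.0001, 0.0011, 0.0002, -0.0022, 0.1593]
[-0.0, -0.0001, 0.0011, 0.0002, -0.0022, 0.1593]
```

Emit:
{"api": "apply_moves", "payload": {"commands": [[0,0,0.003,0.0,-0.007,0.18,0],[0,0,0,0,0,0.18,0],[0,0,0,0,0,0.08,0],[0,0,0,0,0,0.036,0],[0,0,0,0,0,0,0]]}}

```text
t: 3.18
position: [0.5193, 0.205, 0.057]
tool_rot: [0.0, 0.518, 0.855, 0.0]
wrist_force: [-0.1, -0.3, 0.9]
gripper_width: 0.088
```

Emit:
{"api": "apply_moves", "payload": {"commands": [[0,0,0,0,0,0,0.9],[0,0,0,0,0,0,0.9],[0,0,0,0,0,0,0.9],[0,0,0,0,0,0,0.9],[0,0,0,0,0,0,0.9]], "newtons": 40}}

```text
t: 3.8
position: [0.5195, 0.2044, 0.0566]
tool_rot: [0.0, 0.519, 0.855, -0.0]
wrist_force: [-0.4, -0.4, 0.0]
gripper_width: 0.0399
```

Emit:
{"api": "apply_moves", "payload": {"commands": [[0,0,0,0,0,0,0.9],[0,0,0,0,0,0,0.9],[0,0,0,0,0,0,0.9],[0,0,0,0,0,0,0.9],[0,0,0,0,0,0,0.9]]}}

```text
t: 4.42
position: [0.5195, 0.2044, 0.0565]
tool_rot: [0.0, 0.519, 0.855, -0.0]
wrist_force: [0.2, 0.5, 0.3]
gripper_width: 0.0135
```

```bash
python3 go.py .519 .2052 .166 27.5
```

```text
t 4.42 pos [0.5195 0.2044 0.0565] F [0.2 0.5 0.3] w 0.0135 joints [ 0.17  0.61  1.6  -0.    0.93 -0.31]
[-0.0, 0.0, -0.0001, 0.0015, -0.0001, -0.1825]
[-0.0, 0.0, -0.0001, 0.0015, -0.0001, -0.1825]
```

Emit:
{"api": "apply_moves", "payload": {"commands": [[0,0,0,0,0,-0.12,0.9],[0,0,0,0,0,-0.18,0.9],[0,0,0,0,0,-0.067,0.9],[0,0,0,0,0,0,0.9]]}}

```text
t: 4.92
position: [0.5196, 0.2045, 0.1672]
tool_rot: [0.001, 0.519, 0.855, 0.0]
wrist_force: [0.2, -0.2, -5.4]
gripper_width: 0.014
```

```bash
python3 go.py .4712 -.0965 .166 6.8
```

```text
t 4.92 pos [0.5196 0.2045 0.1672] F [ 0.2 -0.2 -5.4] w 0.014 joints [ 0.17  0.46  1.51 -0.    1.17 -0.31]
[0.0001, 0.0, 0.0383, -0.1359, -0.101, 0.0006]
[0.0001, 0.0, 0.0383, -0.1417, -0.0927, 0.0006]
[0.0001, 0.0, 0.0383, -0.1471, -0.084, 0.0006]
[0.0001, 0.0, 0.0383, -0.1518, -0.075, 0.0006]
[0.0001, 0.0, 0.0383, -0.1561, -0.0657, 0.0006]
[0.0001, 0.0, 0.0383, -0.1597, -0.0562, 0.0006]
```

Emit:
{"api": "apply_moves", "payload": {"commands": [[0,0,0.038,-0.136,-0.101,0,0.9],[0,0,0.038,-0.142,-0.093,0,0.9],[0,0,0.038,-0.147,-0.084,0,0.9],[0,0,0.038,-0.152,-0.075,0,0.9],[0,0,0.038,-0.156,-0.066,0,0.9]]}}

```text
t: 5.55
position: [0.4779, -0.0479, 0.1648]
tool_rot: [-0.002, 0.641, 0.768, -0.001]
wrist_force: [0.3, 0.5, -4.6]
gripper_width: 0.0142
```

Emit:
{"api": "apply_moves", "payload": {"commands": [[0,0,0.038,-0.16,-0.056,0,0.9],[0,0,0,0,0,0,0.9],[0,0,0,0,0,0,0.9]]}}

```text
t: 5.92
position: [0.4708, -0.0963, 0.1653]
tool_rot: [-0.001, 0.663, 0.749, -0.0]
wrist_force: [-1.0, -0.3, -4.6]
gripper_width: 0.0135
```

```bash
python3 - <<'E'
from wr import *
s,p,C=shot("w2"); print(s["position"],s["tool_rot"])
P=C[p["range_z"]>0]
def box(a,b): return P[(P[:,0]>.36)&(P[:,0]<.75)&(P[:,1]>-.15)&(P[:,1]<-.02)&(P[:,2]>a)&(P[:,2]<b)]
for z0,z1 in((.018,.03),(.045,.056),(.1,.13)):
    B=box(z0,z1); print(len(B),rect(B), np.median(B[:,2]))
B=box(.1,.125); M=rot(s["tool_rot"]); L=(B-s["position"])@M  # tool coords
print("tang in tool", rect(L), np.percentile(L,[0.5,50,99.5],axis=0).round(4).tolist())
A=np.c_[L[:,:2],np.ones(len(L))]; print("plane",np.linalg.lstsq(A,L[:,2],rcond=None)[0])
t=robot.read_camera("top"); cv2.imwrite("pics/t2.png",t["pixels"]); C=cloud(t)
m=t["range_z"]>0;P=C[m]
for z0,z1 in((.018,.03),(.045,.056),(.108,.13)):
    B=box(z0,z1); print("top",len(B),rect(B), np.median(B[:,2]))
E
python3 go.py .4712 -.0965 .166 6.8
```

```text
[ 0.47076675 -0.09625634  0.16534887] [-1.33109496e-03  6.62921949e-01  7.48687297e-01 -2.20240437e-04]
5712 (array([578.7, -83.4]), array([ 79., 170.], dtype=float32), np.float32(6.7)) 0.0244270477272909
3691 (array([633.5, -77. ]), array([51.5, 79. ], dtype=float32), np.float32(-83.3)) 0.0503583580841649
13108 (array([491.5, -88.7]), array([ 50.1, 163.1], dtype=float32), np.float32(6.7)) 0.11710842561445874
tang in tool (array([ 4.9, 21.5]), array([ 50.1, 163.1], dtype=float32), np.float32(-89.7)) [[-0.0193, -0.0589, 0.0461], [0.006, 0.0309, 0.0482], [0.0231, 0.1018, 0.0548]]
plane [0.01934206 0.0032918  0.04821632]
top 169 (array([604.4, -72.1]), array([ 60.8, 115.6], dtype=float32), np.float32(6.4)) 0.023975812662558882
top 462 (array([635.3, -77.7]), array([51.1, 78.3], dtype=float32), np.float32(-83.4)) 0.04998087498754611
top 0 (array([0., 0.]), array([0., 0.], dtype=float32), np.float32(0.0)) nan
t 6.03 pos [ 0.4711 -0.0957  0.1659] F [ 0.3  0.2 -4.5] w 0.0136 joints [-0.44  0.3   1.74  0.    1.1  -0.57]
[-0.0008, -0.0006, 0.0027, -0.0026, -0.0001, -0.0004]
  return _methods._mean(a, axis=axis, dtype=dtype,
  ret = ret.dtype.type(ret / rcount)
```

View pics/w2.png

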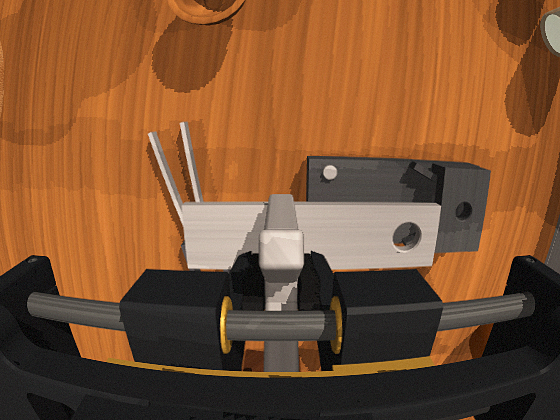

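Run:
```python
from m import *
d=np.load("w2.npz"); C=d["C"]; z=d["z"]; s=dict(position=np.array([0.47076675,-0.09625634,0.16534887])); M=rot([-1.33109496e-03,6.62921949e-01,7.48687297e-01,-2.20240437e-04])
L=((C-s["position"])@M).reshape(-1,3); W=C.reshape(-1,3); ok=z.ravel()>0
g=ok&(abs(L[:,2]-.0482)<.003)&(L[:,1]>-.08)&(L[:,1]<.12)&(abs(L[:,0])<.04)
T=L[g]
for _ in range(4):
    A=np.c_[T[:,:2],np.ones(len(T))]; c=np.linalg.lstsq(A,T[:,2],rcond=None)[0]; T=T[abs(A@c-T[:,2])<.0012]
print("plane",c,len(T))
E=T[(T[:,1]>.03)]; print("rect all",rect(T)); print("front part",rect(E))
for a in np.arange(-.05,.1,.02):
    e=T[(abs(T[:,1]-a)<.01)]; print(round(a,2),np.percentile(e[:,0],[1,99]).round(4))
for nm,a,b in(("deck",.018,.03),("bridge",.045,.056)):
    g=ok&(W[:,2]>a)&(W[:,2]<b)&(W[:,0]>.4)&(W[:,0]<.75)&(W[:,1]>-.15)&(W[:,1]<-.02); print(nm,"tool",rect(L[g]),np.percentile(L[g],[.5,99.5],axis=0).round(4).tolist())
```

```text
plane [0.00591372 0.00149512 0.04812147] 11596
rect all (array([ 1.5, 21.6]), array([ 43.2, 162.9], dtype=float32), np.float32(-89.8))
front part (array([ 1.4, 66.5]), array([43.2, 73.1], dtype=float32), np.float32(-89.8))
-0.05 [-0.0184  0.0227]
-0.03 [-0.018   0.0228]
-0.01 [-0.0078  0.0227]
0.01 [-0.0078  0.0227]
0.03 [-0.0183  0.0227]
0.05 [-0.0192  0.0225]
0.07 [-0.0195  0.0225]
0.09 [-0.0193  0.0221]
deck tool (array([ -0.6, 109. ]), array([ 79., 170.], dtype=float32), np.float32(-89.8)) [[-0.0376, 0.0244, 0.136], [0.0388, 0.1791, 0.1465]]
bridge tool (array([ -0.8, 164.1]), array([51.5, 79. ], dtype=float32), np.float32(0.2)) [[-0.0396, 0.1389, 0.1128], [0.0384, 0.1889, 0.1192]]
```

```bash
python3 go.py .4706 -.0975 .0825 6.7 3
```

```text
t 6.03 pos [ 0.4711 -0.0957  0.1659] F [ 0.3  0.2 -4.5] w 0.0136 joints [-0.44  0.3   1.74  0.    1.1  -0.57]
[-0.0003, -0.0002, 0.0013, -0.002, -0.0007, 0.0926]
[-0.0003, -0.0002, 0.0013, -0.0019, -0.0008, 0.0926]
[-0.0003, -0.0002, 0.0013, -0.0019, -0.0008, 0.0926]
```

Emit:
{"api": "apply_moves", "payload": {"commands": [[0,0,0.002,-0.006,-0.002,0.08,0.9],[0,0,0,0,0,0.12,0.9],[0,0,0,0,0,0.06,0.9],[0,0,0,0,0,0.017,0.9],[0,0,0,0,0,0,0.9]]}}

```text
t: 6.65
position: [0.4712, -0.0982, 0.0838]
tool_rot: [0.0, 0.664, 0.748, 0.0]
wrist_force: [-0.4, -0.7, -4.1]
gripper_width: 0.0134
```

```bash
cat > chk.py <<'E'
from wr import *
import sys
s,p,C=shot(sys.argv[1]); print(s["position"])
L=((C-s["position"])@rot(s["tool_rot"])).reshape(-1,3); W=C.reshape(-1,3); ok=p["range_z"].ravel()>0
roi=ok&(L[:,1]>-.08)&(L[:,1]<.22)&(abs(L[:,0])<.05)
T=L[roi&(abs(L[:,2]-.0482)<.004)&(abs(L[:,0])<.03)]
for _ in range(4):
    A=np.c_[T[:,:2],np.ones(len(T))]; c=np.linalg.lstsq(A,T[:,2],rcond=None)[0]; T=T[abs(A@c-T[:,2])<.0012]
T=T[(T[:,1]>.03)|(T[:,1]<-.03)]
print("tang plane",c.round(4),rect(T),"y",np.percentile(T[:,1],[.3,99.7]))
B=L[roi&(W[:,2]>.045)&(W[:,2]<.056)]; print("bridge",rect(B),np.percentile(B,[.5,50,99.5],axis=0).round(4).tolist())
E
python3 chk.py w3; python3 go.py .4706 -.0975 .0825 6.7 3;  python3 go.py .5535 -.0878 .0825 6.7 3
```

```text
[ 0.4712083  -0.09822549  0.0837576 ]
tang plane [0.0062 0.0007 0.0481] (array([-0.8, 56.4]), array([ 59.9, 232.4], dtype=float32), np.float32(89.4)) y [-0.05931001  0.13895609]
bridge (array([-0.1, 92.6]), array([ 79.5, 196. ], dtype=float32), np.float32(88.2)) [[-0.0366, -0.0036, 0.0297], [0.0125, 0.1539, 0.0335], [0.041, 0.1886, 0.0387]]
t 6.7 pos [ 0.4714 -0.0984  0.0841] F [-0.6  0.6 -4.5] w 0.014 joints [-0.45  0.43  1.82  0.    0.89 -0.57]
[0.0002, 0.0001, 0.0004, 0.0011, -0.0008, 0.0018]
[0.0002, 0.0001, 0.0004, 0.0011, -0.0008, 0.0018]
[0.0002, 0.0001, 0.0004, 0.0011, -0.0008, 0.0018]
t 6.7 pos [ 0.4714 -0.0984  0.0841] F [-0.6  0.6 -4.5] w 0.014 joints [-0.45  0.43  1.82  0.    0.89 -0.57]
[0.0002, 0.0001, 0.0004, 0.0009, 0.092, 0.0019]
[0.0002, 0.0001, 0.0004, 0.001, 0.092, 0.0019]
[0.0002, 0.0001, 0.0004, 0.001, 0.092, 0.0018]
```

```bash
cat > chk2.py <<'E'
from wr import *
import sys
d=np.load(sys.argv[1]+".npz"); s=robot.observe(); C=d["C"]
L=((C-s["position"])@rot(s["tool_rot"])).reshape(-1,3); ok=d["z"].ravel()>0
def edges(n,y0,y1,z0,z1):
    for a in np.arange(y0,y1,.01):
        e=L[ok&(abs(L[:,1]-a)<.004)&(L[:,2]>z0)&(L[:,2]<z1)&(abs(L[:,0])<.045)]
        if len(e)>5: q=np.percentile(e[:,0],[1,99]); print(n,round(a,3),len(e),q.round(4),"c",q.mean().round(4),"z",np.median(e[:,2]).round(4))
zb=s["position"][2]
edges("tang",.05,.10,.0465,.0497)
edges("bridge",zb*0+float(sys.argv[2]),float(sys.argv[2])+.045,zb-.053,zb-.047)
E
python3 chk2.py w3 .145
```

```text
tang 0.05 767 [-0.0189  0.0228] c 0.002 z 0.0486
tang 0.06 756 [-0.0191  0.0228] c 0.0019 z 0.0486
tang 0.07 628 [-0.0192  0.0228] c 0.0018 z 0.0486
tang 0.08 384 [-0.0193  0.0226] c 0.0016 z 0.0487
tang 0.09 569 [-0.0189  0.0223] c 0.0017 z 0.0487
bridge 0.145 951 [-0.036   0.0412] c 0.0026 z 0.0338
bridge 0.155 811 [-0.0362  0.041 ] c 0.0024 z 0.0339
bridge 0.165 437 [-0.034   0.0414] c 0.0037 z 0.0339
bridge 0.175 529 [-0.0082  0.041 ] c 0.0164 z 0.0339
bridge 0.185 458 [-0.0109  0.0411] c 0.0151 z 0.0339
```

Emit:
{"api": "apply_moves", "payload": {"commands": [[0,0,0,0.002,0,0.005,0.9],[0,0,0,0,0.04,0,0.9],[0,0,0,0,0.05,0,0.9],[0,0,0,0,0.05,0,0.9],[0,0,0,0,0,0,0.9]]}}

```text
t: 7.32
position: [0.5136, -0.093, 0.0821]
tool_rot: [0.0, 0.664, 0.748, 0.0]
wrist_force: [-0.4, -0.0, -4.8]
gripper_width: 0.0139
```

Emit:
{"api": "apply_moves", "payload": {"commands": [[0,0,0,0,0.04,0,0.9],[0,0,0,0,0.05,0,0.9],[0,0,0,0,0.04,0,0.9],[0,0,0,0,0,0,0.9]]}}

```text
t: 7.82
position: [0.5519, -0.0884, 0.0819]
tool_rot: [0.0, 0.664, 0.748, 0.0]
wrist_force: [-0.6, -0.0, -4.0]
gripper_width: 0.0138
```

```bash
python3 go.py .5535 -.0878 .0825 6.7 1
python3 - <<'E'
from wr import *
s,p,C=shot("w4"); cv2.imwrite("pics/w4c.png",cv2.resize(p["pixels"][140:290,180:440],None,fx=3,fy=3,interpolation=cv2.INTER_CUBIC))
t=robot.read_camera("top"); c=t["pixels"][185:265,280:370]; cv2.imwrite("pics/t4.png",cv2.resize(c,None,fx=6,fy=6,interpolation=cv2.INTER_CUBIC))
E
python3 chk2.py w4 .06
```

```text
t 7.83 pos [ 0.5519 -0.0884  0.0819] F [-0.6 -0.  -4. ] w 0.0138 joints [-0.37  0.57  1.59  0.    0.99 -0.49]
[0.0001, 0.0001, 0.0011, 0.0014, 0.0057, -0.002]
tang 0.05 802 [-0.0187  0.0311] c 0.0062 z 0.0481
tang 0.06 344 [-0.0188  0.0406] c 0.0109 z 0.0481
tang 0.07 12 [0.0405 0.0409] c 0.0407 z 0.048
tang 0.08 11 [-0.0082  0.0411] c 0.0165 z 0.0491
tang 0.09 96 [-0.0073  0.0409] c 0.0168 z 0.0483
bridge 0.06 995 [-0.0125  0.0406] c 0.0141 z 0.0315
bridge 0.07 1138 [-0.0122  0.0407] c 0.0142 z 0.0313
bridge 0.08 815 [-0.0123  0.0409] c 0.0143 z 0.0314
bridge 0.09 1046 [-0.0208  0.0406] c 0.0099 z 0.0314
bridge 0.1 1199 [-0.0301  0.0405] c 0.0052 z 0.0313
```

View pics/w4c.png

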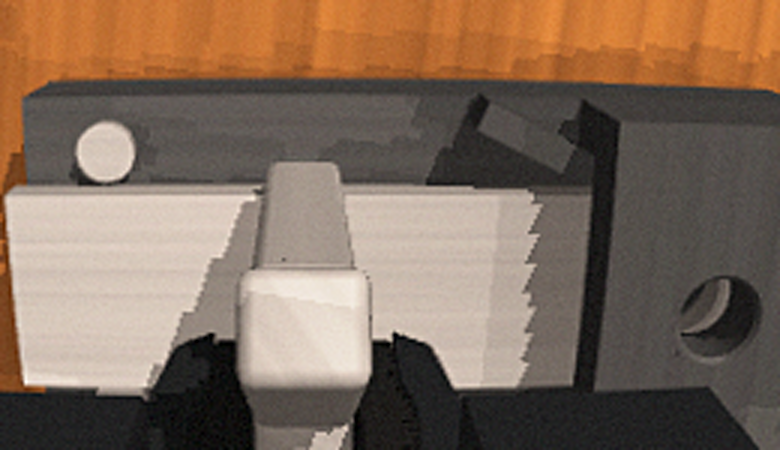

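```bash
python3 - <<'E'
from wr import *
d=np.load("w4.npz"); s=robot.observe(); L=((d["C"]-s["position"])@rot(s["tool_rot"])).reshape(-1,3); ok=d["z"].ravel()>0; z=s["position"][2]
for x0 in(0,.01,.02,.03):
    e=L[ok&(abs(L[:,0]-x0)<.006)&(abs(L[:,2]-.0315)<.003)&(L[:,1]>.03)]; print("bridge",x0,np.percentile(e[:,1],[1,99]).round(4))
for x0 in(-.01,0,.01,.018):
    e=L[ok&(abs(L[:,0]-x0)<.004)&(abs(L[:,2]-.0481)<.003)&(L[:,1]<0)]; print("tang back",x0,np.percentile(e[:,1],[1]).round(4) if len(e) else 0)
E
python3 go.py .5535 -.0878 .0825 6.7 1
```

```text
bridge 0 [0.0585 0.1081]
bridge 0.01 [0.0584 0.1079]
bridge 0.02 [0.0584 0.1079]
bridge 0.03 [0.0585 0.108 ]
tang back -0.01 [-0.0579]
tang back 0 [-0.0582]
tang back 0.01 [-0.0583]
tang back 0.018 [-0.058]
t 7.92 pos [ 0.551  -0.0884  0.0818] F [-0.2  0.3 -4.3] w 0.0137 joints [-0.37  0.57  1.59 -0.    0.99 -0.49]
[-0.0004, -0.0002, 0.0009, 0.0011, 0.0086, -0.0023]
```

Run:
```python
from wr import *
d=np.load("w4.npz"); s=robot.observe(); C=d["C"]; pos=np.array([.5519,-.0884,.0819])
L=(C-pos)@rot(s["tool_rot"])
np.set_printoptions(linewidth=220)
# hole px: crop(718,317)/3+(180,140)
u,v=419,246
for k,n in((2,"depth z mm"),):
    print(n); print((L[v-17:v+18:2,u-18:u+19:2,k]*1000).round(0).astype(int))
m=np.zeros(C.shape[:2],bool); m[v-20:v+21,u-20:u+21]=1
h=m&(L[...,2]>.0345); print("bridge-hole px centre",np.argwhere(h).mean(0))
top=m&(abs(L[...,2]-.0315)<.002); 
t=m&(abs(L[...,2]-.048)<.0025); print("tang pts",t.sum(), np.percentile(L[t],[0,50,100],axis=0).round(4))
print(cv2.cvtColor(d["px"],cv2.COLOR_BGR2GRAY)[v-17:v+18:2,u-18:u+19:2])
```

```text
depth z mm
[[31 31 32 30 32 32 32 32 32 31 32 32 31 32 32 32 32 32 31]
 [31 31 32 32 31 31 31 31 31 31 33 31 32 30 31 32 31 31 31]
 [32 31 32 32 32 31 32 31 53 49 48 43 31 30 30 32 31 32 31]
 [32 33 32 32 32 32 32 55 53 49 48 44 41 36 33 32 32 32 32]
 [33 32 31 30 30 32 60 55 51 50 49 45 43 37 34 31 32 32 31]
 [33 31 31 31 32 59 55 54 51 49 48 44 44 38 36 33 32 32 31]
 [31 31 31 31 58 56 54 53 49 49 47 44 41 39 36 32 31 30 32]
 [31 31 31 58 56 54 52 50 48 48 46 44 41 39 37 32 32 30 32]
 [31 31 32 55 54 53 50 49 48 48 44 43 40 38 35 33 31 31 32]
 [31 32 32 53 52 50 50 48 47 44 43 41 38 34 35 32 32 31 32]
 [31 32 32 51 50 48 49 46 44 43 41 40 37 36 33 32 31 31 33]
 [32 31 32 44 44 43 44 43 43 39 39 37 35 35 32 31 31 32 31]
 [31 32 33 41 41 41 42 41 39 37 37 36 35 33 32 31 31 31 32]
 [31 31 32 31 38 37 37 37 37 37 36 34 32 32 32 33 33 31 32]
 [31 30 32 31 31 34 35 35 34 35 33 32 32 31 32 31 31 32 31]
 [32 32 32 32 32 32 32 32 33 33 32 31 32 32 31 31 31 31 31]
 [32 31 31 32 31 32 31 31 31 31 32 30 32 31 32 32 32 30 31]
 [31 31 31 30 31 32 31 31 32 31 32 31 31 30 31 31 32 31 32]]
bridge-h
[... 859 characters left out ...]
70  72  68  68  92 100 105  21  19  24  29  24  26  52  54  76  75]
 [ 81  73  85  70  82 108 100  72  23  31  30  30  28  26  19  51  69  79  82]
 [ 75  75  85  15  21  26  19  30  27  31  27  28  29  25  44  52  79  78  78]
 [ 77  78  76  71  67  58  59  48  56  44  42  43  36  30  60  81  82  82  77]
 [ 76  74  75  91  60  64  56  62  56  51  50  43  40  65  69  78  81  74  79]
 [ 81  72  55  79  89  65  61  52  57  49  59  59  71  71  73  69  80  78  76]
 [ 79  72  78  69  79  97  97  99  94 110  94  85  72  76  70  74  75  82  77]
 [ 81  75  75  77  78  76  76  86  93  84  78  74  72  79  76  69  79  80  77]
 [ 74  80  76  83  79  84  76  78  71  83  79  77  78  75  78  76  77  74  79]]
```

```bash
cat > fit.py <<'E'
from wr import *
from scipy.optimize import least_squares
import sys
def fit(name,pos,q,u=419,v=246,n=20,zt=.0481,zb=.0315):
    d=np.load(name+".npz"); L=(d["C"]-pos)@rot(q)
    A=L[v-n:v+n+1,u-n:u+n+1].reshape(-1,3); A=A[abs(A[:,1]-.083)<.02]
    for nm,lo,hi,r in(("bridge",zb+.003,zt-.0045,.0085),("tang",zt+.002,zt+.0075,.0095)):
        P=A[(A[:,2]>lo)&(A[:,2]<hi)]
        f=least_squares(lambda c:np.hypot(P[:,0]-c[0],P[:,1]-c[1])-r,[.001,.083],loss="soft_l1",f_scale=.0005)
        print(nm,len(P),f.x.round(4),np.sqrt(np.mean(f.fun**2)).round(5))
if __name__=="__main__":
    fit("w4",np.array([.5519,-.0884,.0819]),robot.observe()["tool_rot"])
E
python3 fit.py
```

```text
bridge 210 [0.0019 0.0825] 0.00035
tang 80 [0.0015 0.0804] 0.00045
```

Emit:
{"api": "apply_moves", "payload": {"commands": [[0,0,0,0.001,0.0075,0,0.9],[0,0,0,0,0,0.004,0.9],[0,0,0,0,0,0,0.9]]}}

```text
t: 8.3
position: [0.5534, -0.088, 0.0808]
tool_rot: [-0.0, 0.664, 0.748, -0.0]
wrist_force: [-0.8, 0.4, -4.1]
gripper_width: 0.0136
```

Run:
```python
from fit import *
s,p,C=shot("w5"); print(s["position"],s["wrist_force"]); fit("w5",s["position"],s["tool_rot"],u=418,zb=.0305)
```

```text
[ 0.55340946 -0.08796284  0.08076952] [-0.76217207  0.37921742 -4.08149838]
bridge 240 [0.0016 0.0809] 0.00038
tang 86 [0.0016 0.0804] 0.00036
```

Emit:
{"api": "apply_moves", "payload": {"commands": [[0,0,0,0,0.001,0.002,0.9],[0,0,0,0,0,0,0.5],[0,0,0,0,0,0,0.5],[0,0,0,0,0,0,0.5],[0,0,0,0,0,0,0.5]]}}

```text
t: 8.98
position: [0.5539, -0.0879, 0.0803]
tool_rot: [0.0, 0.664, 0.748, 0.0]
wrist_force: [0.1, 0.9, -0.4]
gripper_width: 0.0443
```

Emit:
{"api": "apply_moves", "payload": {"commands": [[0,0,0,0,0,-0.05,0.5],[0,0,0,0,0,-0.15,0.5],[0,0,0,0,0,-0.2,0.5],[0,0,0,0,0,-0.15,0.5],[0,0,0,0,0,0,0.5]]}}

```text
t: 9.6
position: [0.5548, -0.0882, 0.2496]
tool_rot: [0.004, 0.664, 0.748, 0.001]
wrist_force: [0.4, -0.3, -0.9]
gripper_width: 0.0442
```

```bash
python3 go.py .612 -.287 .2 80
```

```text
t 9.6 pos [ 0.5548 -0.0882  0.2496] F [ 0.4 -0.3 -0.9] w 0.0442 joints [-0.37  0.39  1.39  0.    1.35 -0.48]
[0.0003, 0.0006, -0.1017, -0.085, 0.0137, 0.0211]
[0.0003, 0.0006, -0.1017, -0.0861, 0.0, 0.021]
[0.0003, 0.0006, -0.1017, -0.085, -0.0136, 0.0209]
[0.0003, 0.0006, -0.1017, -0.0818, -0.027, 0.0209]
[0.0003, 0.0006, -0.1017, -0.0765, -0.0397, 0.0208]
[0.0003, 0.0006, -0.1017, -0.0692, -0.0513, 0.0208]
[0.0003, 0.0006, -0.1017, -0.0602, -0.0617, 0.0207]
[0.0003, 0.0006, -0.1017, -0.0497, -0.0704, 0.0207]
```

Emit:
{"api": "apply_moves", "payload": {"commands": [[0,0,-0.102,-0.085,0.014,0.021,0.5],[0,0,-0.102,-0.086,0,0.021,0.5],[0,0,-0.102,-0.085,-0.014,0.021,0.5],[0,0,-0.102,-0.082,-0.027,0.021,0.5],[0,0,-0.102,-0.077,-0.04,0.021,0.5]]}}

```text
t: 10.22
position: [0.5893, -0.2129, 0.2127]
tool_rot: [-0.001, 0.318, 0.948, 0.0]
wrist_force: [0.2, -0.2, 0.5]
gripper_width: 0.0445
```

Emit:
{"api": "apply_moves", "payload": {"commands": [[0,0,-0.102,-0.069,-0.051,0.021,0.3],[0,0,-0.102,-0.06,-0.062,0.021,0.3],[0,0,-0.102,-0.05,-0.07,0.021,0.3],[0,0,0,0,0,0,0.3],[0,0,0,0,0,0,0.3]]}}

```text
t: 10.85
position: [0.611, -0.2859, 0.1946]
tool_rot: [-0.0, 0.086, 0.996, 0.0]
wrist_force: [0.3, 0.0, 0.1]
gripper_width: 0.0617
```

```bash
python3 - <<'E'
from wr import *
s,p,C=shot("w6"); print(s["position"],s["tool_rot"])
P=C[p["range_z"]>0]
for a,b in((.045,.054),(.062,.085),(.085,.096)):
    B=P[(abs(P[:,0]-.612)<.06)&(abs(P[:,1]+.287)<.06)&(P[:,2]>a)&(P[:,2]<b)]; print(len(B),rect(B),np.median(B[:,2]))
cv2.imwrite("pics/w6c.png",cv2.resize(p["pixels"][100:320,130:430],None,fx=2.5,fy=2.5))
# bracket/rest now, from the top camera
t=robot.read_camera("top"); C=cloud(t); Q=C[t["range_z"]>0]
B=Q[(Q[:,0]>.45)&(Q[:,0]<.6)&(Q[:,1]>-.15)&(Q[:,1]<-.02)&(Q[:,2]>.06)&(Q[:,2]<.14)]; print("plate top",rect(B),B[:,2].max())
E
python3 go.py .612 -.287 .2 80 1
```

```text
[ 0.6109538  -0.28585572  0.19460957] [-3.46589709e-04  8.63498626e-02  9.96264765e-01  3.14137866e-04]
3882 (array([ 610.4, -287.1]), array([64.5, 65. ], dtype=float32), np.float32(-15.0)) 0.05040300343686746
79 (array([ 590.2, -283.7]), array([ 2.1, 11.7], dtype=float32), np.float32(84.5)) 0.07389542151724361
791 (array([ 610. , -286.7]), array([11.5, 41.5], dtype=float32), np.float32(-10.5)) 0.09024828351823837
plate top (array([555.2, -86.5]), array([15.1, 70.3], dtype=float32), np.float32(-83.9)) 0.1305828686743591
t 10.95 pos [ 0.6111 -0.2857  0.1952] F [-0.8 -0.5 -0.1] w 0.0618 joints [-0.61  0.69  1.05  0.    1.4  -2.01]
[0.0, 0.0001, 0.0019, -0.0036, -0.0037, -0.0161]
```

View pics/w6c.png

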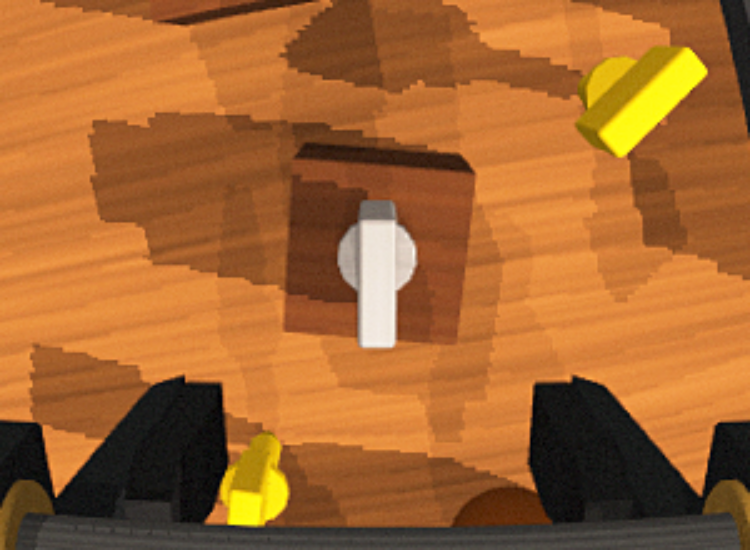

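```bash
python3 go.py .6102 -.2868 .072 79.5 3
```

```text
t 10.95 pos [ 0.6111 -0.2857  0.1952] F [-0.8 -0.5 -0.1] w 0.0618 joints [-0.61  0.69  1.05  0.    1.4  -2.01]
[0.0, 0.0, 0.0025, 0.0008, -0.0014, 0.1368]
[0.0, 0.0, 0.0025, 0.0008, -0.0014, 0.1368]
[0.0, 0.0, 0.0025, 0.0008, -0.0014, 0.1368]
```

Emit:
{"api": "apply_moves", "payload": {"commands": [[0,0,0.007,0.002,-0.004,0.15,0.3],[0,0,0,0,0,0.15,0.3],[0,0,0,0,0,0.08,0.3],[0,0,0,0,0,0.03,0.3],[0,0,0,0,0,0,0.3]]}}

```text
t: 11.58
position: [0.6106, -0.2875, 0.0724]
tool_rot: [0.0, 0.091, 0.996, -0.0]
wrist_force: [0.0, 0.2, 0.3]
gripper_width: 0.0615
```

Emit:
{"api": "apply_moves", "payload": {"commands": [[0,0,0,0,0,0,0.95],[0,0,0,0,0,0,0.95],[0,0,0,0,0,0,0.95],[0,0,0,0,0,0,0.95],[0,0,0,0,0,0,0.95]], "newtons": 25}}

```text
t: 12.2
position: [0.6103, -0.2877, 0.0719]
tool_rot: [0.0, 0.091, 0.996, 0.0]
wrist_force: [0.1, 0.3, -0.2]
gripper_width: 0.0139
```

Emit:
{"api": "apply_moves", "payload": {"commands": [[0,0,0,0,0,0,0.95],[0,0,0,0,0,0,0.95],[0,0,0,0,0,0,0.95]]}}

```text
t: 12.58
position: [0.6104, -0.2877, 0.0718]
tool_rot: [0.0, 0.091, 0.996, 0.0]
wrist_force: [0.0, 0.1, 0.7]
gripper_width: 0.0118
```

Emit:
{"api": "apply_moves", "payload": {"commands": [[0,0,0,0,0,-0.1,0.95],[0,0,0,0,0,-0.2,0.95],[0,0,0,0,0,-0.14,0.95],[0,0,0,0,0,0,0.95]]}}

```text
t: 13.08
position: [0.6112, -0.2884, 0.2074]
tool_rot: [0.003, 0.091, 0.996, -0.002]
wrist_force: [0.5, -0.8, -1.7]
gripper_width: 0.0117
```

```bash
python3 go.py .634 -.0775 .18 96.7
```

```text
t 13.07 pos [ 0.6112 -0.2884  0.2074] F [ 0.5 -0.8 -1.7] w 0.0117 joints [-0.61  0.68  1.04 -0.    1.42 -2.  ]
[-0.0006, 0.0009, -0.0475, 0.0132, 0.1764, 0.0223]
[-0.0006, 0.0009, -0.0475, -0.0, 0.1768, 0.0225]
[-0.0006, 0.0009, -0.0475, -0.0132, 0.1763, 0.0226]
[-0.0006, 0.0009, -0.0475, -0.0264, 0.1748, 0.0228]
```

Emit:
{"api": "apply_moves", "payload": {"commands": [[0,0,-0.0475,0.013,0.176,0.0,0.95],[0,0,-0.0475,0,0.177,0.0,0.95],[0,0,-0.0475,-0.013,0.176,0.0,0.95],[0,0,-0.0475,-0.026,0.175,0.0,0.95],[0,0,0,0,0,0,0.95]]}}

```text
t: 13.7
position: [0.6326, -0.0735, 0.2023]
tool_rot: [-0.001, -0.061, 0.998, 0.001]
wrist_force: [0.7, -1.5, -1.0]
gripper_width: 0.0119
```

Emit:
{"api": "apply_moves", "payload": {"commands": [[0,0,0,0,0,0.05,0.95],[0,0,0,0,0,0.05,0.95],[0,0,0,0,0,0,0.95],[0,0,0,0,0,0,0.95]]}}

```text
t: 14.2
position: [0.633, -0.0775, 0.1738]
tool_rot: [0.0, -0.058, 0.998, -0.0]
wrist_force: [0.2, -0.3, -0.8]
gripper_width: 0.0117
```

```bash
python3 go.py .634 -.0775 .18 96.7 1
python3 - <<'E'
from wr import *
s,p,C=shot("w7"); print(s["position"],s["tool_rot"])
L=(C-s["position"])@rot(s["tool_rot"]); ok=p["range_z"]>0; W=C
def S(n,m): 
    B=L[m&ok]; print(n,len(B),rect(B),np.percentile(B,[1,50,99],axis=0).round(4).tolist())
near=(abs(L[...,0])<.06)&(abs(L[...,1])<.06)
S("bridge",near&(W[...,2]>.045)&(W[...,2]<.056))
S("pin",(abs(L[...,0])<.03)&(abs(L[...,1])<.03)&(L[...,2]>.018)&(L[...,2]<.072))
S("collar",(abs(L[...,0])<.03)&(abs(L[...,1])<.03)&(L[...,2]>.012)&(L[...,2]<.025))
S("shank",(abs(L[...,0])<.03)&(abs(L[...,1])<.03)&(L[...,2]>.026)&(L[...,2]<.055))
cv2.imwrite("pics/w7c.png",cv2.resize(p["pixels"][120:330,140:420],None,fx=2.8,fy=2.8))
E
```

```text
t 14.2 pos [ 0.633  -0.0775  0.1738] F [ 0.2 -0.3 -0.8] w 0.0117 joints [-0.31  0.62  1.23 -0.    1.29 -1.99]
[-0.0, 0.0001, -0.0007, -0.0034, -0.0004, -0.0206]
[ 0.63297198 -0.077507    0.17383479] [ 4.49274288e-05 -5.78692083e-02  9.98324172e-01 -3.28415603e-05]
bridge 5000 (array([-0.3,  0.9]), array([50.9, 78.1], dtype=float32), np.float32(89.4)) [[-0.0249, -0.0373, 0.1219], [0.0026, 0.0016, 0.1235], [0.0245, 0.039, 0.127]]
pin 38 (array([ 8.3, -1.2]), array([ 6.9, 26.4], dtype=float32), np.float32(89.9)) [[0.0048, -0.0142, 0.0181], [0.01, -0.0012, 0.0191], [0.0117, 0.0118, 0.0212]]
collar 224 (array([13.2, -1.2]), array([16.6, 26.4], dtype=float32), np.float32(89.9)) [[0.0059, -0.0136, 0.0122], [0.0091, -0.0007, 0.0158], [0.0213, 0.0113, 0.0208]]Traceback (most recent call last):
  File "<stdin>", line 10, in <module>
  File "<stdin>", line 5, in S
    return _quantile_unchecked(
        a, q, axis, out, overwrite_input, method, keepdims, weights)
    return _ureduce(a,
                    func=_quantile_ureduce_func,
    ...<5 lines>...
                    overwrite_input=overwrite_input,
                    method=method)
    r = func(a, **kwargs)
    result = _quantile(arr,
                       quantiles=q,
    ...<2 lines>...
                       out=out,
                       weights=wgt)
    slices_having_nans = np.isnan(arr[-1, ...])
                                  ~~~^^^^^^^^^
IndexError: index -1 is out of bounds for axis 0 with size 0
```

Run:
```python
from wr import *
from scipy.optimize import least_squares
s=robot.observe(); d=np.load("w7.npz"); C=d["C"]; L=(C-s["position"])@rot(s["tool_rot"]); ok=d["z"]>0
near=(abs(L[...,0])<.03)&(abs(L[...,1])<.03)&ok
B=L[near&(L[...,2]>-.03)&(L[...,2]<.03)]
for z in np.arange(-.022,.026,.004):
    e=B[abs(B[:,2]-z)<.002]
    if len(e)>4: print("z",round(z,3),len(e),"x",np.percentile(e[:,0],[2,98]).round(4),"y",np.percentile(e[:,1],[2,98]).round(4))
P=B[(B[:,2]>.0178)&(B[:,2]<.0215)]
f=least_squares(lambda c:np.hypot(P[:,0]-c[0],P[:,1]-c[1])-.014,[0,0],loss="soft_l1",f_scale=.0005); print("collar side",len(P),f.x.round(4))
zb=.1235; H=L[near&(L[...,2]>zb+.003)&(L[...,2]<zb+.012)&(np.hypot(L[...,0],L[...,1])<.014)]; print(len(H))
if len(H)>10:
    f=least_squares(lambda c:np.hypot(H[:,0]-c[0],H[:,1]-c[1])-.0085,[0,0],loss="soft_l1",f_scale=.0005); print("hole",f.x.round(4))
px=d["px"]; cv2.imwrite("pics/w7c.png",cv2.resize(px[120:330,140:420],None,fx=2.8,fy=2.8))
```

```text
z -0.022 292 x [0.008  0.0103] y [-0.0203  0.0176]
z -0.018 2023 x [-0.0049  0.021 ] y [-0.0177  0.0153]
z -0.014 493 x [-0.001   0.0216] y [-0.0208  0.0184]
z -0.01 471 x [-0.0077  0.0216] y [-0.0209  0.0182]
z -0.006 324 x [0.0081 0.0216] y [-0.0206  0.0185]
z -0.002 309 x [0.0079 0.0216] y [-0.0201  0.018 ]
z 0.002 269 x [0.0079 0.0217] y [-0.0199  0.0178]
z 0.006 254 x [0.008  0.0216] y [-0.0189  0.0174]
z 0.01 148 x [0.008  0.0217] y [-0.0156  0.014 ]
z 0.014 105 x [0.0065 0.0215] y [-0.0126  0.0101]
z 0.018 113 x [0.006  0.0119] y [-0.0137  0.0111]
z 0.022 11 x [0.0077 0.0118] y [-0.0112  0.0102]
collar side 40 [-0.0001 -0.0013]
66
hole [-0.0003  0.0003]
```

View pics/w7c.png

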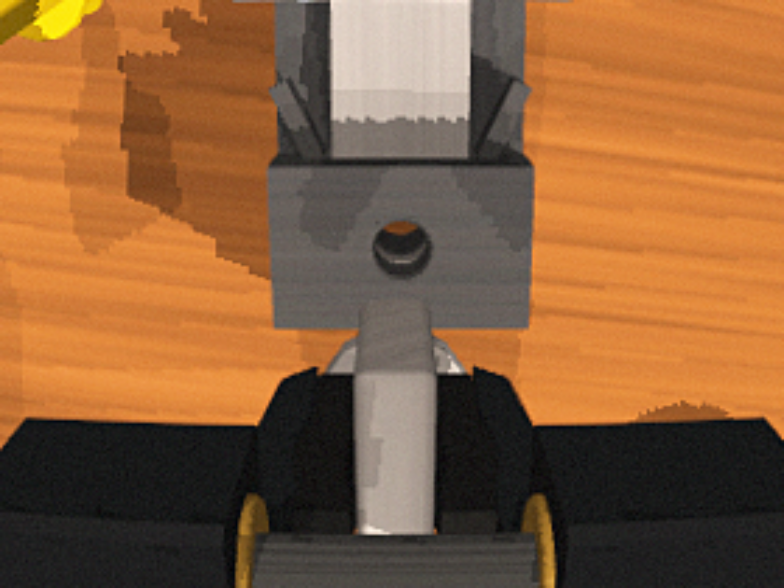

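Run:
```python
from wr import *
s,p,C=shot("w8"); print(p["cx"],p["cy"],p["fx"],s["position"]); M=rot(s["tool_rot"]); print(M.round(4).tolist())
L=(C-s["position"])@M; ok=p["range_z"]>0; H=np.array(p["hand_eye"])
g=cv2.cvtColor(p["pixels"],cv2.COLOR_BGR2GRAY)
r=int(120+205/2.8)  # a row across the bridge
m=ok[r]&(abs(C[r,:,2]-.05)<.005); c=np.where(m)[0]; c=c[(c>200)&(c<360)]; print("bridge row",r,c.min(),c.max(),L[r,c.min()].round(4),L[r,c.max()].round(4),p["range_z"][r,c.min()],p["range_z"][r,c.max()])
r=int(120+245/2.8); print("hole row",r,g[r,262:306])
r=int(120+365/2.8); print("collar row",r,g[r,240:330]); print((L[r,250:320:3,1]*1000).round(1)); print((L[r,250:320:3,2]*1000).round(0))
```

```text
280.7696872654226 212.64174110751892 325.19226210127806 [ 0.63309085 -0.07737228  0.17416801]
[[-0.9933, -0.1158, 0.0007], [-0.1158, 0.9933, -0.0002], [-0.0007, -0.0003, -1.0]]
bridge row 193 236 330 [ 0.0125 -0.0379  0.1246] [0.0126 0.0396 0.1239] 0.2662695 0.26554966
hole row 207 [ 99  99  95  98  98  99  93 102  95 103  96  62  55  46  33  38  32  36
  28  33  30  36  30  37  35  32  35  34  52  63  37  45  81  97  93 101
 101  93  97  93  98  97  96  97]
collar row 250 [149 143 139 141 142 147 139 145 146 140 133 123 132 134 123 129 122  93
  87 129 145 142 144 140 145 150 123  95 100 100  99 102 107 105 106 103
 107 106 103 109 111 105 113 108 115 112 112 113 107 105 107 102 106 101
  97  87 135 146 141 141 135 230 217 146 126 131 136 137 141  98 136 143
 142 142 142 136 138 136 136 135 134 136 131 129 134 152 149 147 152 146]
[-32.8 -29.7 -26.5 -12.  -10.5  -9.   -6.2  -4.9  -3.7  -2.5  -1.3  -0.1
   1.1   2.2   3.5   6.1   7.6   9.2  11.   26.1  29.   32.2  35.3  38.5]
[173. 174. 173.  15.  16.  16. -15. -15. -15. -14. -16. -15. -16. -16.
 -15.  15.  15.  16.  20. 174. 172. 173. 172. 173.]
```

Run:
```python
from wr import *
s,p,C=shot("w9"); print(np.array(p["hand_eye"]).round(5).tolist())
L=(C-s["position"])@rot(s["tool_rot"]); H=np.array(p["hand_eye"])
for u,v in((236,193),(330,193)):
    a=(u-p["cx"])/p["fx"];b=(v-p["cy"])/p["fy"];r=np.hypot(a,b);z=p["range_z"][v,u];print(z,a/r*np.tan(r)*z,b/r*np.tan(r)*z,L[v,u],H[:3,:3]@[a/r*np.tan(r)*z,b/r*np.tan(r)*z,z]+H[:3,3])
```

```text
[[-0.00056, -0.95942, -0.28197, 0.07202], [1.0, -0.00059, 4e-05, -0.00101], [-0.0002, -0.28197, 0.95942, -0.1354], [0.0, 0.0, 0.0, 1.0]]
0.26599234 -0.03689795360218083 -0.016188186612842992 [ 0.01256456 -0.03789035  0.12437045] [ 0.01256456 -0.03789035  0.12437045]
0.31764236 0.04851775989245324 -0.019357449221625626 [0.00099378 0.04752904 0.17480118] [0.00099378 0.04752904 0.17480118]
```

Emit:
{"api": "apply_moves", "payload": {"commands": [[0,0,0,-0.002,0.006,0.08,0.95],[0,0,0,0,0,0.08,0.95],[0,0,0,0,0,0,0.95],[0,0,0,0,0,0,0.95]]}}

```text
t: 14.85
position: [0.6338, -0.0752, 0.1271]
tool_rot: [0.001, -0.058, 0.998, -0.0]
wrist_force: [0.0, 0.1, 0.5]
gripper_width: 0.0117
```

Run:
```python
from wr import *
from scipy.optimize import least_squares
s=robot.observe(); print(s["position"],s["wrist_force"])
p=robot.read_camera("scene"); C=cloud(p); P=C[p["range_z"]>0]
u=np.array([.9932,.1167]); v=np.array([-.1167,.9932])
B=P[(P[:,0]>.59)&(P[:,0]<.68)&(P[:,1]>-.13)&(P[:,1]<-.03)&(P[:,2]>.046)&(P[:,2]<.0535)]
c=s["position"][:2]; l=np.c_[(B[:,:2]-c)@u,(B[:,:2]-c)@v]; q=np.percentile(l,[1,99],axis=0); print("bridge",q.round(4).tolist(),q.mean(0).round(4))
# shank
for z0,z1,r in((.058,.064,None),(.066,.094,.007),(.101,.105,.014)):
    S=P[(abs(P[:,0]-c[0])<.025)&(abs(P[:,1]-c[1])<.025)&(P[:,2]>z0)&(P[:,2]<z1)]; l=np.c_[(S[:,:2]-c)@u,(S[:,:2]-c)@v]
    print(z0,len(S),np.percentile(l,[2,50,98],axis=0).round(4).tolist())
    if r:
        f=least_squares(lambda k:np.hypot(l[:,0]-k[0],l[:,1]-k[1])-r,[-.0,0],loss="soft_l1",f_scale=.0005); print("axis",f.x.round(4))
cv2.imwrite("pics/s9.png",cv2.resize(p["pixels"][170:280,180:300],None,fx=5,fy=5,interpolation=cv2.INTER_CUBIC))
```

```text
[ 0.63384199 -0.07519016  0.12713962] [0.0017452  0.07532158 0.4886809 ]
bridge [[-0.0235, -0.0401], [0.028, 0.038]] [ 0.0023 -0.001 ]
0.058 1 [[0.0034, -0.0047], [0.0034, -0.0047], [0.0034, -0.0047]]
0.066 43 [[0.0008, -0.0079], [0.0075, -0.0034], [0.0106, 0.0048]]
axis [ 0.002  -0.0002]
0.101 2 [[0.0046, -0.0134], [0.0066, -0.0122], [0.0087, -0.011]]
axis [-0.0006 -0.0004]
```

View pics/s9.png

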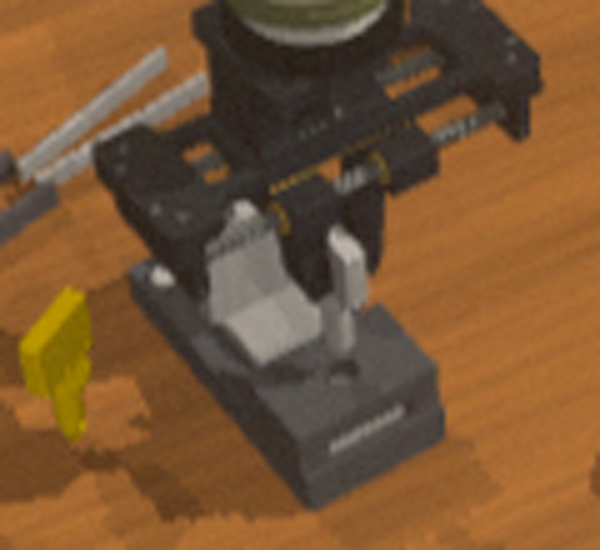

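Emit:
{"api": "apply_moves", "payload": {"commands": [[0,0,0,0,0,0.03,0.95],[0,0,0,0,0,0.03,0.95],[0,0,0,0,0,0.02,0.95],[0,0,0,0,0,0,0.95]]}}

```text
t: 15.4
position: [0.6331, -0.075, 0.1012]
tool_rot: [-0.001, -0.058, 0.998, 0.0]
wrist_force: [-0.2, -0.2, 0.0]
gripper_width: 0.0116
```

Emit:
{"api": "apply_moves", "payload": {"commands": [[0,0,0,0,0,0.03,0.95],[0,0,0,0,0,0.03,0.95],[0,0,0,0,0,0.02,0.95],[0,0,0,0,0,0,0.95]]}}

```text
t: 15.9
position: [0.6331, -0.0749, 0.0772]
tool_rot: [-0.001, -0.058, 0.998, 0.0]
wrist_force: [0.0, -0.2, 0.0]
gripper_width: 0.0117
```

Emit:
{"api": "apply_moves", "payload": {"commands": [[0,0,0,0,0,0.01,0.95],[0,0,0,0,0,0.005,0.95],[0,0,0,0,0,0,0.95]]}}

```text
t: 16.27
position: [0.6333, -0.075, 0.0733]
tool_rot: [-0.0, -0.058, 0.998, 0.0]
wrist_force: [1.2, 0.5, -0.8]
gripper_width: 0.0119
```

Emit:
{"api": "apply_moves", "payload": {"commands": [[0,0,0,0,0,0.002,0.95],[0,0,0,0,0,0,0.6],[0,0,0,0,0,0,0.6],[0,0,0,0,0,0,0.6],[0,0,0,0,0,0,0.6]]}}

```text
t: 16.9
position: [0.6333, -0.075, 0.0728]
tool_rot: [0.0, -0.058, 0.998, -0.0]
wrist_force: [-0.5, -0.1, -0.6]
gripper_width: 0.0354
```

Emit:
{"api": "apply_moves", "payload": {"commands": [[0,0,0,0,0,-0.05,0.6],[0,0,0,0,0,-0.12,0.6],[0,0,0,0,0,-0.2,0.6],[0,0,0,0,0,-0.2,0.6],[0,0,0,0,0,0,0.6]]}}

```text
t: 17.52
position: [0.6346, -0.0753, 0.2501]
tool_rot: [0.005, -0.058, 0.998, -0.002]
wrist_force: [-0.1, 0.1, -0.8]
gripper_width: 0.035
```

Run:
```python
from wr import *
s=robot.observe(); print(s["position"],s["wrist_force"],s["gripper_width"],s["t"])
for n in("scene","top"):
    p=robot.read_camera(n); C=cloud(p); P=C[p["range_z"]>0]
    T=P[(abs(P[:,0]-.634)<.03)&(abs(P[:,1]+.076)<.03)&(P[:,2]>.066)&(P[:,2]<.13)]
    if len(T): print(n,"tab",len(T),rect(T),"top z",np.percentile(T[:,2],[50,95]).round(4))
    T=P[(abs(P[:,0]-.555)<.04)&(abs(P[:,1]+.086)<.06)&(P[:,2]>.066)&(P[:,2]<.14)]
    if len(T): print(n,"plate",len(T),rect(T),T[:,2].max())
    for l in("jacks","paddle","tumbler","vase","block","can","reamer"):
        for d in robot.trace(p,l)[:1]:
            print(l,round(d["score"],2),np.round(np.median(C[d["pixels"]&(p["range_z"]>0)],0),3))
    if n=="scene": cv2.imwrite("pics/s10.png",cv2.resize(p["pixels"][150:340,100:340],None,fx=3.2,fy=3.1,interpolation=cv2.INTER_CUBIC))
s,p,C=shot("w10"); L=(C-s["position"])@rot(s["tool_rot"])
for a,b in((.048,.0525),(.053,.0585),(.085,.097)):
    T=C[(p["range_z"]>0)&(abs(L[...,0])<.045)&(abs(L[...,1])<.045)&(C[...,2]>a)&(C[...,2]<b)]; print(a,len(T),rect(T) if len(T) else "",np.median(T[:,2]) if len(T) else "")
```

```text
[ 0.63462437 -0.07531506  0.25009205] [-0.08039937  0.09435399 -0.79251463] 0.03503917764258542 17.525
scene tab 141 (array([636.5, -75.3]), array([13.3, 44.3], dtype=float32), np.float32(6.9)) top z [0.0864 0.0906]
scene plate 420 (array([557. , -85.5]), array([19.4, 71.5], dtype=float32), np.float32(-81.1)) 0.12900454830949404
jacks 0.84 [ 0.405 -0.168  0.011]
paddle 0.77 [0.476 0.435 0.011]
tumbler 0.6 [0.778 0.149 0.057]
vase 0.85 [ 0.788 -0.255  0.076]
block 0.53 [0.399 0.095 0.029]
can 0.58 [0.769 0.246 0.073]
reamer 0.75 [ 0.495 -0.316  0.091]
jacks 0.59 [ 0.422 -0.212  0.015]
paddle 0.81 [0.461 0.436 0.013]
tumbler 0.79 [0.787 0.151 0.048]
vase 0.78 [ 0.756 -0.253  0.094]
block 0.84 [0.395 0.097 0.028]
can 0.9 [0.741 0.254 0.096]
reamer 0.5 [ 0.483 -0.312  0.104]
0.048 2724 (array([633.7, -76.9]), array([50.4, 78.4], dtype=float32), np.float32(-83.3)) 0.05039476546378609
0.053 210 (array([633.5, -76.3]), array([22.9, 27.6], dtype=float32), np.float32(-84.3)) 0.05636731671846908
0.085 587 (array([632.9, -76.3]), array([12. , 41.7], dtype=float32), np.float32(6.3)) 0.09017726151020206
```

View pics/s10.png

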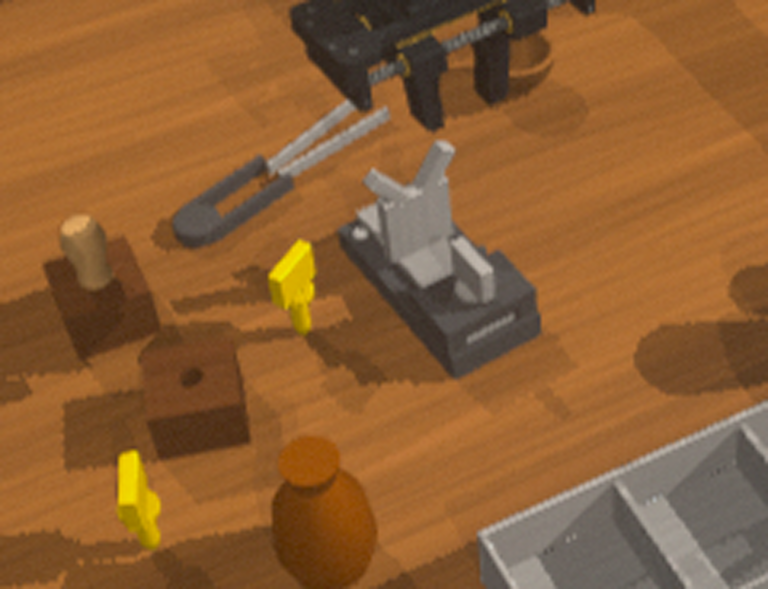

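Run:
```python
from wr import *
d=np.load("top0.npz"); p=robot.read_camera("top"); C=cloud(p)
for nm,c,ok in(("before",d["C"],d["z"]>0),("now",C,p["range_z"]>0)):
    P=c[ok&(c[...,0]>.33)&(c[...,0]<.45)&(c[...,1]>.02)&(c[...,1]<.15)]; Q=P[(P[:,2]>.036)&(P[:,2]<.06)]; print(nm,len(P),(P[:,2]>.1).sum(),rect(Q),np.percentile(Q,[1,99],axis=0).round(3).tolist())
a=d["px"][250:330,220:300].astype(int); b=p["pixels"][250:330,220:300].astype(int); print("diff px",(abs(a-b).max(2)>40).sum())
robot.hand_in()
```

```text
before 2060 0 (array([390. ,  81.9]), array([68.6, 69.5], dtype=float32), np.float32(-86.6)) [[0.356, 0.049, 0.036], [0.424, 0.117, 0.05]]
now 3654 2582 (array([396. ,  97.9]), array([35.8, 68.6], dtype=float32), np.float32(-20.1)) [[0.36, 0.071, 0.036], [0.424, 0.117, 0.05]]
diff px 3724
the job is handed in; nothing more can be done
```

The job is done and handed in at about 18 s of the 64 s allowed. I slid the rest's tang under the bridge from the apron side until the holes lined up. I then put the steel pin (not a yellow look-alike) down through both, released it and raised the gripper clear.

- **Fit:** before I let go of the rest, the two holes measured about 0.5 mm apart. The pin went in with no noticeable force. Its collar top is 6 mm above the bridge, which is its own thickness, so it is seated.
- **Disagreement:** just before insertion the wrist and scene cameras differed by about 1.4 mm on the sideways position. I went in between the two, and the pin entered freely.
- **Other things on the bench:** the reamer, can, tumbler, vase, paddle and jacks were detected close to where they started. The two yellow look-alikes are still standing in the last picture; I did not measure them.
- **Shaping block:** the arm half hid it in the last top view. Its visible outer edges are within a few mm of where they were (two of them exactly), so I read the shift in its detected centre as hiding, not movement.

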